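# Rehang the guard gate on a soap-stamping press

## Robot

A 7-joint arm with a two-finger parallel gripper is mounted at the origin on the work surface. World frame = base frame: x ahead of the robot, y to its left, z up, the work surface at z = 0. Lengths are in m, angles in rad, forces in N, time in s.
With the tool pointing down it reaches from about 0.425 to 0.825 m from the base axis. Payload 3.6 kg.
Tool frame: the origin (TCP) lies between the finger pads; the fingertips stand 11 mm ahead of it and the grasp point (between the pads) lies 8 mm behind it; z points along the fingers, y is the line along which they close (so a half turn about z gives the same grasp; the last joint's range is limited). The gripper opens to 93 mm and grips with 3 to 60 N. Pads are 15 mm wide; open, the fingers measure 128 mm over their backs; the gripper's body (75 mm by 188 mm) begins 65 mm behind the grasp point.
Start: joints at [1.319, 0.615, -0.013, 1.423, 0.008, 1.103, -0.04], TCP at [0.146, -0.633, 0.23] pointing down, gripper open.
Joint ranges: [-3.12, 3.12], [-0.3, 2.06], [-1.34, 1.32], [0.26, 2.42], [-1.36, 4.5], [0.01, 1.98], [-2.84, 2.84]. Speed limits (rad/s): [2.79, 2.79, 3.14, 3.14, 3.14, 3.14, 3.14].

## Interface

Orientations are given as a unit quaternion [w, x, y, z].
In Python, from plant import goto, servo_line, goto_joints, open_gripper, gripper_close, hold, inverse_kinematics, snapshot, MotionError, job_done, spot_in, read_clock, read_q, read_dq, read_tau, read_tcp_pos, read_tool_rot, read_force, read_moment, read_gripper_width, read_gripper_force gives the robot as it stands. Calls block until the motion is done:
- goto(position, orientation): joint-space move of the TCP to a pose.
- servo_line(position, frame=None, v=0.15, stop_force=None): straight line of the TCP; frame=None keeps the orientation; v is the mean speed in m/s. With stop_force (N) it stops when the force on the tool has changed by that much, and returns True; else False.
- goto_joints(angles): joint-space move.
- open_gripper() and gripper_close(f_grip=None): open the fingers fully, or close them until they stop; f_grip is the grip in N (None keeps the last).
- hold(seconds).
- inverse_kinematics(position, orientation): joint angles nearest the present ones, or None.
- snapshot(name): name is "scene" or "top"; returns a dict with "color" (480x640x3 uint8, red, green, blue), "z_map" (480x640 float32, m along the optical axis (not along the pixel's ray), 0 where there is no reading), "fx", "fy", "cx", "cy" (pixels), "distortion" ([k1, k2, p1, p2, k3] as OpenCV has them; the pictures are not rectified), "view" (4x4, takes a point from world to camera coordinates). Camera axes: x right, y down, z forward; pixel columns grow to the right and rows downward; lengths in m; the calibration is good to about 2 mm. A picture is of the moment at which its call begins.
A pose or a line that the arm cannot do raises MotionError and nothing moves.
- job_done(): hands the job in; it is judged then, once.
Trained networks look in the newest picture that a camera, given by its name, has taken for a name from the list of things; names that differ only in an ending like _2 or _b are one class to them, and where a whole thing is asked for, a point or a joint stands for the part that bears it (a point fixed in the world has none). Each returns a list of dicts, best first, with "conf" (0 to 1); they miss things now and then, are a little off and sometimes report something else, mostly with a low value. They report only what shows in the picture. A call takes as long as a camera call. They do not tell look-alikes from the thing itself.
- spot_in(target, camera): "uv" ([column, row] in pixels, amid what is visible of it).
Readings, each from a call of its own:
- read_clock(): time.
- read_q(): joint angles.
- read_dq(): joint speeds.
- read_tau(): joint torques, N m.
- read_tcp_pos(): TCP position.
- read_tool_rot(): TCP orientation.
- read_force(): force on the tool from outside, world axes, zero at the start.
- read_moment(): the same for the moment, N m.
- read_gripper_width(): finger opening in m.
- read_gripper_force(): force on a finger pad.
Only numpy, scipy, OpenCV 4.12 (cv2) and the standard library are available. Lean on these libraries where they do the work, as an engineer would, in place of code of your own. Each camera call takes 0.05 s, during which the arm holds its last target. There are 200 camera calls.

## Task

The press's guard gate has been lifted off for cleaning and stands on the desk. Hang it back on the press, lowering it gently so that both of its hinge knuckles drop fully home over the two pins of the hinge post, then swing it shut against the rubber buffers and let go. Ease it on by feel and do not force it, and leave the soap and other things on the desk where they are.

Things in the scene. Friction and masses are not known exactly. Their poses are not given: they have to be found in the camera images.
- press: Bench stamping press, bolted down: black base plate 330 x 250 mm, top 22 mm above the desk; cream C-frame whose head reaches forward to x = -25 mm, clear side panels; 0.39 m tall. Origin at desk height; z up, -x is the open front that the gate closes, +y the hinge side. Front posts: 30 mm square profile, tops 241 mm up; hinge post at (-132, 92) mm, strike post at (-132, -88) mm.
- pin_low (a point): Lower hinge pin as drawn: centre of the top of its round seat, (-162, 92, 70) mm in the press frame. The hand-clamped hinge post puts both real pins off this by one same hidden amount, up to 5 mm in the press's x and 5 mm in y; seat height true, pins upright. Pin: brass, rises 22 mm, 9 mm across, flat tip with a 0.5 mm bevel. Does not give.
- pin_top (a point): Upper pin as drawn, like the lower one: top of its seat at (-162, 92, 170) mm in the press frame, off by the same hidden amount. Each seat is 22 mm across and 18 mm tall, on a steel bracket from the post behind it (+x); the upper bracket's underside is 152 mm above the desk.
- keeper (a point): Steel tongue on the strike post above the shut gate's free top corner: the point is the middle of its underside, (-147, -91.5, 227.5) mm in the press frame; it is 55 mm long in x, 24 mm in y and 4 mm thick, 7.5 mm above the hung gate. So the gate can be put on only while open by 0.2 rad or more.
- buffer (a point): Front of the upper of two rubber buffers on the strike post, (-152, -88, 185) mm in the press frame; the gate is shut when the back face of its free stile rests on them.
- gate: Loose guard gate, 0.35 to 0.57 kg, standing on the desk: frame of 20 mm square aluminium profile, 170 mm wide along its y, 180 mm tall, clear 4 mm panel in mid-plane. Origin at the centre of its underside; z up, +y towards the knuckles, -x the outer face. Shut: axes parallel to the press's. Opening makes its yaw smaller than the press's (clockwise from above), to 1.8 rad and more. Hung: underside 40 mm up.
- gate_rail (a point): Centre of the gate's top rail (20 mm thick in the gate's x, 20 mm tall, 130 mm long), at (0, 0, 170) mm in the gate frame, axes as the gate's. It can be pinched from above across its thickness. The black pull handle stands 34 mm out from the outer face at y = -75 mm, 60 to 120 mm up.
- knuckle_low (a point): Centre of the lower mouth of the gate's lower knuckle, (0, 99, 30) mm in the gate frame: steel tube, bore 11 mm, outside 24 mm, 24 mm long, no chamfer. Home, the mouth sits on the lower seat. To get on, this knuckle must come in sideways between the tip of the lower pin (92 mm up) and the upper bracket (152 mm up).
- knuckle_top (a point): The same for the upper knuckle, at (0, 99, 130) mm in the gate frame; home, its mouth sits on the upper seat.
- bar_a: loose yellow soap bar, 65 x 65 x 30 mm, lying on the desk; origin at the centre of its underside. Bystander: leave it alone.
- bar_b: loose yellow soap bar, 65 x 65 x 30 mm, lying on the desk; origin at the centre of its underside. Bystander: leave it alone.
- bar_c: loose yellow soap bar, 65 x 65 x 30 mm, lying on the desk; origin at the centre of its underside. Bystander: leave it alone.
- bar_d: loose yellow soap bar, 65 x 65 x 30 mm, lying on the desk; origin at the centre of its underside. Bystander: leave it alone.
- stamp: loose hand stamp: clear acrylic plate 60 x 60 x 18 mm with an upright wooden handle 22 mm across, 53 mm tall in all; origin at the centre of its underside. Bystander.
- brush: loose wooden brush, 130 x 40 x 33 mm, bristles down; origin at the centre of its underside. Bystander.
- spray: loose blue bottle with white cap, 56 mm across, 130 mm tall, upright; origin at the centre of its underside. Bystander.
There are look-alikes about, which are no part of the job. Leave any blue or red look-alike of the gate alone.

How it is judged:
By the outcome, as a careful person would: the job done as asked, in the order asked, and still so for the second after the job is handed in, with the robot touching nothing.
It also fails if it takes over 72 s, if anything falls off the work surface, if the arm or the gripper's body presses on something with over 40 N, if the wrist force passes 120 N, or if a joint passes its speed limit or range.

## Working session

There is one attempt and no reset: what is moved stays moved. The work goes in short steps, each a Python script; the robot and the scene stay as the last script left them, time stands still between calls to the robot, and variables do not carry over. Pictures are saved under pics/ and viewed, at most 10 in all, crops included, and the job is handed in when it is done.

```bash
ls; mkdir -p pics; cat > h.py <<'E'
import numpy as np, cv2, pickle
from plant import *
def snap(n):
    s=snapshot(n); pickle.dump(s,open(f'{n}.pkl','wb')); return s
def load(n): return pickle.load(open(f'{n}.pkl','rb'))
def KD(s): return np.array([[s['fx'],0,s['cx']],[0,s['fy'],s['cy']],[0,0,1.]]),np.array(s['distortion'],float)
def cloud(s):
    K,D=KD(s); h,w=s['z_map'].shape
    u,v=np.meshgrid(np.arange(w),np.arange(h))
    p=cv2.undistortPoints(np.stack([u,v],-1).reshape(-1,1,2).astype(float),K,D).reshape(h,w,2)
    z=s['z_map'].astype(float); c=np.dstack([p*z[...,None],z])
    T=np.linalg.inv(s['view']); P=c@T[:3,:3].T+T[:3,3]; P[z==0]=np.nan; return P
def proj(s,P):
    K,D=KD(s);V=np.array(s['view']); r=cv2.Rodrigues(V[:3,:3])[0]
    return cv2.projectPoints(np.array(P,float).reshape(-1,1,3),r,V[:3,3],K,D)[0].reshape(-1,2)
E
python3 - <<'E'
from h import *
for n in ('scene','top'):
    s=snap(n); cv2.imwrite(f'pics/{n}1.png',s['color'][...,::-1])
    print(n,np.linalg.inv(s['view']).round(3).tolist(),s['fx'],s['distortion'])
    P=cloud(s)
    for t in ['gate','gate_rail','knuckle_top','knuckle_low','press','pin_low','pin_top','keeper','buffer','bar_a','stamp','brush','spray']:
        r=spot_in(t,n)
        print(t,[(np.round(d['uv']).astype(int).tolist(),round(d['conf'],2),P[int(d['uv'][1]),int(d['uv'][0])].round(3).tolist()) for d in r[:5]])
print(read_clock())
E
```

```text
pics
scene [[-0.403, 0.62, -0.673, 1.409], [0.915, 0.278, -0.292, 0.565], [0.006, -0.733, -0.68, 1.093], [0.0, 0.0, 0.0, 1.0]] 575.1007099006171 [-0.12208346  0.          0.          0.          0.        ]
gate [([330, 271], 0.86, [0.531, 0.214, 0.103]), ([502, 295], 0.65, [0.434, 0.608, 0.1]), ([395, 219], 0.63, [0.291, 0.294, 0.108])]
gate_rail [([392, 219], 0.88, [0.297, 0.29, 0.108]), ([500, 298], 0.72, [0.439, 0.603, 0.092]), ([331, 269], 0.65, [0.525, 0.214, 0.108])]
knuckle_top [([392, 223], 0.94, [0.295, 0.291, 0.093]), ([501, 297], 0.84, [0.436, 0.605, 0.093]), ([332, 271], 0.68, [0.522, 0.216, 0.099])]
knuckle_low [([502, 296], 0.83, [0.431, 0.607, 0.09]), ([389, 219], 0.7, [0.302, 0.284, 0.109]), ([334, 272], 0.64, [0.52, 0.217, 0.094]), ([172, 206], 0.52, [0.518, -0.237, 0.144])]
press [([174, 204], 0.85, [0.505, -0.241, 0.139]), ([335, 269], 0.17, [0.516, 0.221, 0.099])]
pin_low [([172, 200], 0.63, [0.518, -0.233, 0.165])]
pin_top [([171, 203], 0.82, [0.527, -0.234, 0.159])]
keeper [([172, 201], 0.78, [0.523, -0.23, 0.164]), ([419, 285], 0.26, [0.47, 0.418, 0.084])]
buf
[... 1186 characters left out ...]
8], 0.56, [0.502, -0.242, 0.168])]
pin_low [([514, 240], 0.68, [0.498, -0.236, 0.168])]
pin_top [([517, 240], 0.91, [0.498, -0.241, 0.165]), ([340, 272], 0.19, [0.436, 0.119, 0.033])]
keeper [([515, 240], 0.8, [0.498, -0.237, 0.17]), ([212, 224], 0.52, [0.543, 0.412, 0.032])]
buffer [([515, 239], 0.64, [0.498, -0.237, 0.17])]
bar_a [([213, 224], 0.96, [0.546, 0.412, 0.032]), ([389, 272], 0.85, [0.435, 0.003, 0.03]), ([309, 152], 0.75, [0.716, 0.19, 0.029]), ([340, 271], 0.56, [0.439, 0.118, 0.027])]
stamp [([364, 152], 0.58, [0.714, 0.064, 0.05])]
brush [([230, 180], 0.93, [0.646, 0.375, 0.037])]
spray [([214, 265], 0.68, [0.446, 0.393, 0.108]), ([514, 240], 0.3, [0.498, -0.236, 0.168])]
1.4
```

View pics/scene1.png

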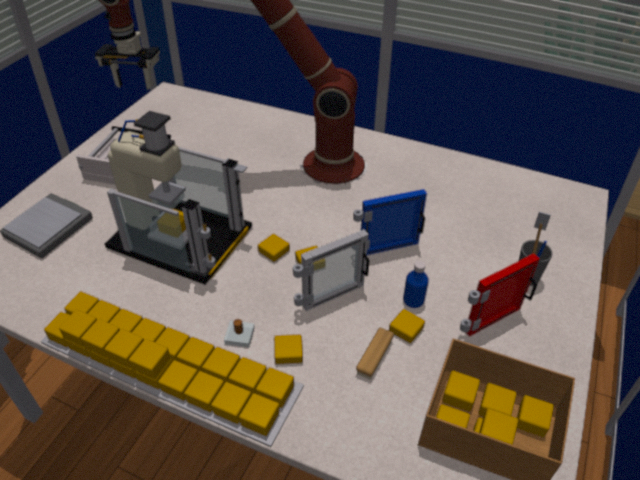

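View pics/top1.png

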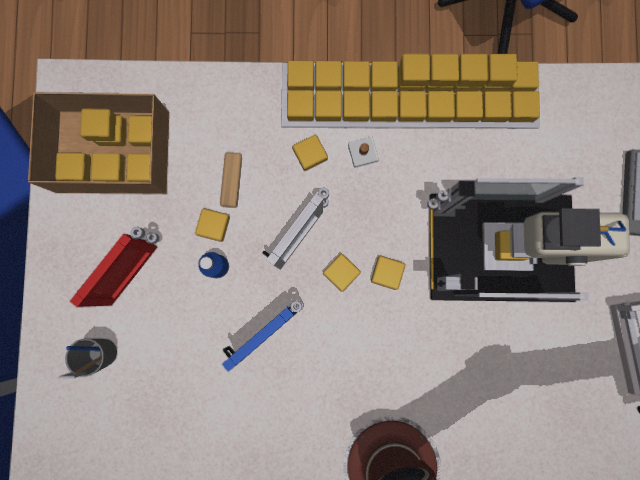

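The frames that could be mistaken for the gate are grey (scene 330,271 / top 300,232), blue (scene 395,219 / top 258,337) and red (scene 502,295 / top 118,268). I choose the grey one, since blue and red are ruled out. The press's open front faces world +y, and its hinge post is at top (434,195). Next I'll take a close crop and measure.

```bash
python3 - <<'E'
from h import *
s=load('top');P=cloud(s);c=load('scene');Q=cloud(c)
crop=lambda im,u,v,w,h,k: cv2.resize(im[v:v+h,u:u+w],None,fx=k,fy=k,interpolation=cv2.INTER_CUBIC)
a=np.hstack([crop(s['color'],255,180,80,100,3.0),crop(s['color'],405,170,100,75,4.0)[:300],])
b=np.hstack([crop(c['color'],285,220,100,100,3),crop(c['color'],170,190,80,100,3)])
W=max(a.shape[1],b.shape[1]); pad=lambda x:np.pad(x,((0,0),(0,W-x.shape[1]),(0,0)))
cv2.imwrite('pics/crop1.png',np.vstack([pad(a),pad(b)])[...,::-1])
def rect(P,x,y,z,name):
    m=(P[...,0]>x[0])&(P[...,0]<x[1])&(P[...,1]>y[0])&(P[...,1]<y[1])&(P[...,2]>z[0])&(P[...,2]<z[1])
    p=P[m]; print(name,len(p), [tuple(np.round(k,4)) if not np.isscalar(k) else round(k,2) for k in cv2.minAreaRect((p[:,:2]*1000).astype(np.float32))], np.median(p[:,2]).round(4), p[:,:2].mean(0).round(4))
for X,n in ((P,'top'),(Q,'scene')):
    rect(X,(.4,.62),(.1,.3),(.17,.19),n+' rail')
    rect(X,(.4,.62),(.1,.3),(.13,.165),n+' knuck/side')
    rect(X,(.3,.7),(-.45,0),(.015,.03),n+' base')
    for lo,hi in ((.3,.5),(.5,.7)): rect(X,(lo,hi),(-.2,-.0),(.232,.25),n+' post')
    rect(X,(.5,.65),(-.13,-.02),(.16,.2),n+' seat')
E
```

```text
top rail 840 [(np.float64(515.21), np.float64(214.4831)), (np.float64(20.5553), np.float64(169.7577)), 54.14] 0.1804 [0.5143 0.2146]
top knuck/side 135 [(np.float64(525.8807), np.float64(208.3756)), (np.float64(24.9178), np.float64(193.6401)), 53.61] 0.1539 [0.5663 0.1731]
top base 8652 [(np.float64(496.4071), np.float64(-212.424)), (np.float64(423.4397), np.float64(249.975)), 89.9] 0.0229 [ 0.4866 -0.2311]
top post 388 [(np.float64(408.1882), np.float64(-107.91)), (np.float64(28.627), np.float64(59.472)), 0.24] 0.2408 [ 0.4074 -0.1137]
top post 280 [(np.float64(587.9878), np.float64(-121.3636)), (np.float64(33.3396), np.float64(31.0237)), 89.9] 0.2414 [ 0.5878 -0.1203]
top seat 228 [(np.float64(582.0143), np.float64(-102.6245)), (np.float64(45.5174), np.float64(32.6766)), 35.6] 0.173 [ 0.5851 -0.1007]
scene rail 631 [(np.float64(517.3049), np.float64(219.0033)), (np.float64(25.5705), np.float64(171.4854)), 53.99] 0.1791 [0.5209 0.2183]
scene knuck/side 682 [(np.float64(530.8742), np.float64(216.0879)), (np.float64(26.0664), np.float64(196.9066)), 50.79] 0.1456 [0.5386 0.2079]
scene base 2539 [(np.float64(499.7921), np.float64(-211.4872)), (np.float64(250.8433), np.float64(424.364)), 0.54] 0.0222 [ 0.5106 -0.1799]
scene post 160 [(np.float64(411.2186), np.float64(-104.0338)), (np.float64(57.7661), np.float64(34.44)), 82.73] 0.2395 [ 0.4111 -0.1103]
scene post 160 [(np.float64(589.4341), np.float64(-117.1762)), (np.float64(33.6549), np.float64(35.1854)), 89.79] 0.2406 [ 0.5911 -0.1163]
scene seat 281 [(np.float64(596.6171), np.float64(-100.9734)), (np.float64(38.3919), np.float64(47.6387)), 53.17] 0.1761 [ 0.5959 -0.1017]
```

View pics/crop1.png

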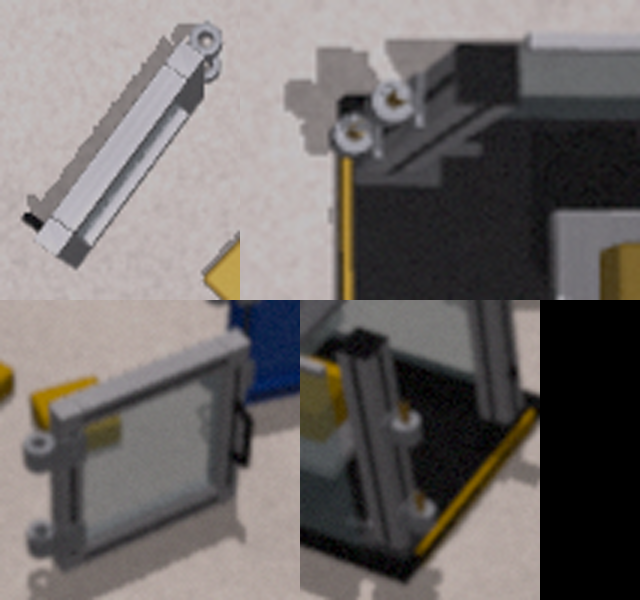

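The crop confirms the grey gate: knuckles towards the press, handle on the far stile. It also shows both brass pins on their seats, the upper at top ≈(443,195) and the lower at ≈(433,203). Next I'll measure the pins and knuckle and check IK.

```bash
cat >> h.py <<'E'
from scipy.spatial.transform import Rotation as Ro
def ori(yaw,sg=1):   # tool down, y along gate x
    y=sg*np.array([np.cos(yaw),np.sin(yaw),0]); z=np.array([0,0,-1.]); x=np.cross(y,z)
    q=Ro.from_matrix(np.c_[x,y,z]).as_quat(); return [float(v) for v in q[[3,0,1,2]]]
def ring(s,x0,y0,z,r,rin,R=.007,st=.0005):
    """best centre of a bright disc annulus (rin..r) against its outside"""
    g=cv2.GaussianBlur(s['color'].mean(2).astype(np.float32),(0,0),.6)
    t=np.linspace(0,2*np.pi,48,endpoint=False)
    def smp(x,y,rr):
        p=proj(s,np.c_[x+rr*np.cos(t),y+rr*np.sin(t),0*t+z]).astype(np.float32)
        return cv2.remap(g,p[:,:1],p[:,1:],cv2.INTER_LINEAR).mean()
    d=np.arange(-R,R+1e-9,st)
    S=np.array([[np.mean([smp(x0+a,y0+b,k) for k in (rin+.001,(r+rin)/2,r-.0015)])-np.mean([smp(x0+a,y0+b,r+.0015),smp(x0+a,y0+b,r+.003)])-0.5*smp(x0+a,y0+b,.001) for b in d] for a in d])
    w=np.clip(S-S.max()+3,0,None); A,B=np.meshgrid(d,d,indexing='ij')
    return x0+(A*w).sum()/w.sum(), y0+(B*w).sum()/w.sum(), S.max()
E
python3 - <<'E'
from h import *
for n in('top','scene'):
    s=load(n)
    print(n,'top seat',np.round(ring(s,.588,-.091,.170,.011,.0045),4),'low',np.round(ring(s,.588,-.091,.070,.011,.0045),4))
    yd=np.array([.8104,-.586]); k=np.array([.5155,.2150])+.099*yd
    print('knuckle pred',k.round(4),'top',np.round(ring(s,*k,.154,.012,.0055),4),'low',np.round(ring(s,*k,.054,.012,.0055),4))
P=cloud(load('top'))
for z in ((.166,.175),(.185,.197),(.066,.075)):
    m=(abs(P[...,0]-.588)<.03)&(abs(P[...,1]+.091)<.02)&(P[...,2]>z[0])&(P[...,2]<z[1]); p=P[m]
    print(z,len(p),p.mean(0).round(4),p.min(0).round(4),p.max(0).round(4))
for sg in(1,-1):
    for nm,p,yw in (('pick',(.5155,.215,.162),-2.197),('up',(.5155,.215,.27),-2.197),('hang',(.508,-.034,.24),-2.197),('shut',(.489,-.091,.2),-1.571)):
        q=inverse_kinematics(list(p),ori(yw,sg)); print(sg,nm,None if q is None else np.round(q,2))
E
```

```text
top top seat [ 0.5893 -0.0915  2.9546] low [ 0.5892 -0.0919  4.2038]
knuckle pred [0.5957 0.157 ] top [  0.5969   0.1586 -58.8851] low [  0.5995   0.1532 -49.9865]
scene top seat [ 0.5871 -0.0888 -7.9484] low [  0.5864  -0.0891 -13.4465]
knuckle pred [0.5957 0.157 ] top [  0.5948   0.1608 -26.4279] low [  0.5945   0.1603 -40.4227]
(0.166, 0.175) 111 [ 0.5881 -0.0947  0.171 ] [ 0.5736 -0.1097  0.1662] [ 0.6038 -0.0801  0.1749]
(0.185, 0.197) 30 [ 0.5867 -0.1018  0.1908] [ 0.5732 -0.1087  0.1851] [ 0.6012 -0.0872  0.1965]
(0.066, 0.075) 81 [ 0.587  -0.0937  0.0709] [ 0.5736 -0.1101  0.0661] [ 0.5988 -0.0803  0.0748]
1 pick [-0.29  0.56 -0.23  1.77  0.16  0.83 -2.79]
1 up [-0.9   0.52  0.75  1.65 -0.38  1.13 -2.25]
1 hang [ 0.11  0.39 -0.12  1.81  0.06  0.95 -2.23]
1 shut [ 0.23  0.42 -0.13  1.89  0.07  0.83 -1.51]
-1 pick [ 0.19  0.79 -1.09  1.76  0.78  1.1  -0.22]
-1 up [ 0.24  0.7  -1.22  1.61  0.67  1.31 -0.13]
-1 hang [ 0.53  0.47 -0.74  1.8   0.37  1.02  0.59]
-1 shut [ 0.69  0.53 -0.82  1.88  0.48  0.94  1.22]
```

```bash
python3 - <<'E'
from h import *
Y=-2.197
for p in ([.15,-.48,.46],[.44,-.02,.46]):
    q=inverse_kinematics(p,ori(Y,-1)); print(p,None if q is None else np.round(q,2))
print(np.round(read_tool_rot(),3))
servo_line([.146,-.56,.46],v=.4)
q0=read_q(); print(np.round(q0,2))
q=np.array(q0,float); q[0]=0.0; q[6]=.3; goto_joints(q.tolist()); print(np.round(read_tcp_pos(),3))
q=inverse_kinematics([.5155,.215,.27],ori(Y,-1)); print('above',np.round(q,2),read_clock())
goto([.5155,.215,.27],ori(Y,-1)); servo_line([.5155,.215,.162],v=.15,stop_force=8)
print(read_tcp_pos(),np.round(read_q(),2),read_clock())
gripper_close(40); print(read_gripper_width(),read_gripper_force(),read_force(),read_clock())
s=snap('scene')
E
```

```text
[0.15, -0.48, 0.46] [ 1.65  0.28 -0.6   1.38  0.16  1.53  2.  ]
[0.44, -0.02, 0.46] [ 0.76  0.21 -0.96  1.52  0.17  1.5   0.74]
[-0.     0.994  0.113  0.   ]
[ 1.28  0.38 -0.01  1.18  0.    1.58 -0.07]
[ 0.578 -0.02   0.459]
above [-0.3   0.44 -0.2   1.63  0.1   1.08  0.41] 4.6167
[0.51641486 0.21510567 0.16294053] [-0.31  0.55 -0.19  1.77  0.13  0.83  0.38] 6.6583
0.01988632170215854 39.99974191188812 [-0.0699368   0.0169803   0.10108449] 7.7833
```

```bash
python3 - <<'E'
from h import *
p=np.array(read_tcp_pos()); servo_line([.5155,.215,.238],v=.15); hold(.3); print('F lift',np.round(read_force(),2),np.round(read_moment(),3))
servo_line([.508,.015,.238],v=.2); hold(.4)
p=np.array(read_tcp_pos());print(p.round(4),read_tool_rot(),read_clock(),np.round(read_force(),2))
ims=[]
yd=np.array([.8104,-.586]); k=p[:2]+.099*yd; zo=p[2]-.1629
print('pred knuckle',k.round(4),'zo',zo)
for n in('top','scene'):
    s=snap(n)
    print(n,np.round(ring(s,*k,.154+zo,.012,.0055),4),np.round(ring(s,*k,.054+zo,.012,.0055),4))
    im=s['color'].copy()
    u,v=proj(s,[k[0]-.03,k[1]-.04,.2])[0].astype(int)
    t=np.linspace(0,6.28,60)
    im=cv2.resize(im[v-50:v+50,u-50:u+50],None,fx=4,fy=4,interpolation=cv2.INTER_CUBIC)
    for c,z,r in ((k,.154+zo,.012),((.588,-.0905),.17,.011),((.588,-.0905),.07,.011)):
        q=proj(s,np.c_[c[0]+r*np.cos(t),c[1]+r*np.sin(t),0*t+z]); q=((q-[u-50,v-50]+.5)*4-.5).astype(int)
        for a in q[::3]: cv2.circle(im,tuple(int(i) for i in a),1,(255,0,0),-1)
    ims.append(im)
cv2.imwrite('pics/stage.png',np.hstack(ims)[...,::-1])
E
```

```text
F lift [-0.1  -0.29 -3.72] [-0.012 -0.129  0.016]
[0.508  0.0154 0.2379] [-5.26608364e-05  3.07660710e-01  9.51496130e-01  8.14607583e-06] 10.3417 [ 0.16 -0.84 -3.93]
pred knuckle [ 0.5882 -0.0426] zo 0.07503810670519645
top [  0.5894  -0.0389 -30.4107] [  0.5895  -0.0415 -29.563 ]
scene [ 0.5868 -0.0412 -7.2271] [ 0.5866 -0.0416 -5.9833]
```

View pics/stage.png

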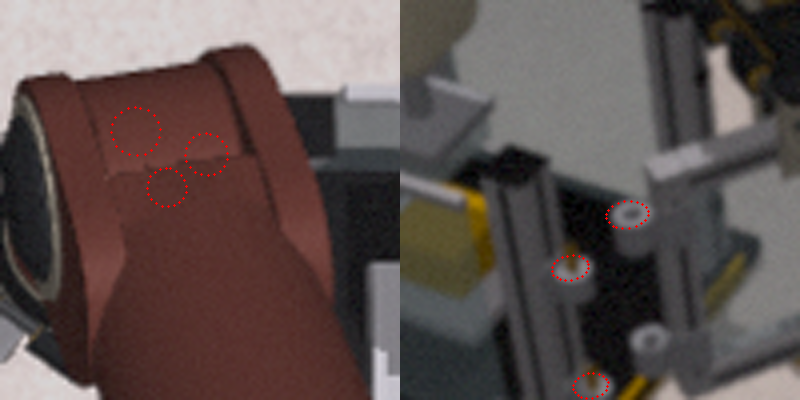

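The scene view shows the knuckles and both pins right where predicted, at crop (628,214) and (571,268). The arm hides the top view. I'll move in and search by touch.

```bash
python3 - <<'E'
from h import *
c=np.array([.5081,-.0322])
servo_line([*c,.238],v=.08); hold(.3)
R=.0014
pts=[(0,0)]+[(R*np.cos(a),R*np.sin(a)) for a in np.arange(6)*np.pi/3]+[(R*1.73*np.cos(a+np.pi/6),R*1.73*np.sin(a+np.pi/6)) for a in np.arange(6)*np.pi/3]+[(2*R*np.cos(a),2*R*np.sin(a)) for a in np.arange(6)*np.pi/3]
z=.2285
for d in pts:
    x,y=c+d
    servo_line([x,y,z],v=.06)
    f0=np.array(read_force())
    hit=servo_line([x,y,.217],v=.025,stop_force=4)
    p=np.array(read_tcp_pos()); print(np.round(d,4),hit,p.round(4),(np.array(read_force())-f0).round(1),(read_moment()),round(read_clock(),2))
    if not hit: break
    if read_clock()>38: servo_line([x,y,z],v=.06);break
E
```

```text
[0 0] False [ 0.5082 -0.0323  0.217 ] [ 1.2 -0.5  0.5] [-0.08516765 -0.25442034  0.0334123 ] 12.4
```

```bash
python3 - <<'E'
from h import *
p=read_tcp_pos(); f0=np.array(read_force())
for z in (.212,.207,.2045,.1995):
    hit=servo_line([.5082,-.0323,z],v=.02,stop_force=4)
    print(hit,np.round(read_tcp_pos(),4),(np.array(read_force())-f0).round(2),np.round(read_moment(),3),read_clock())
    if hit: break
s=snap('scene'); im=s['color']; u,v=proj(s,[.56,-.07,.14])[0].astype(int)
cv2.imwrite('pics/hung.png',cv2.resize(im[v-60:v+60,u-75:u+75],None,fx=4,fy=4,interpolation=cv2.INTER_CUBIC)[...,::-1])
E
```

```text
False [ 0.5082 -0.0324  0.2119] [-0.27 -0.12  0.39] [-0.045 -0.298  0.064] 12.8
False [ 0.5082 -0.0324  0.2069] [-0.16 -0.44  0.27] [-0.02  -0.299 -0.006] 13.2
False [ 0.5083 -0.0324  0.2044] [ 0.36  0.27 -0.  ] [-0.087 -0.362 -0.014] 13.475
True [ 0.508  -0.0318  0.2006] [-1.59  0.54  6.5 ] [-0.011 -0.341 -0.001] 13.7333
```

View pics/hung.png

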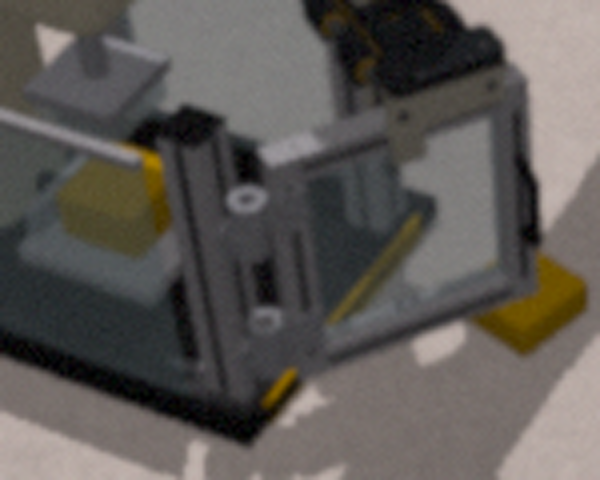

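The view shows both knuckles seated down over the pins, at crop (245,198) and (265,320), with firm contact at seat height. I'll release and push it shut from outside with closed fingers.

```bash
python3 - <<'E'
from h import *
open_gripper(); p=read_tcp_pos(); servo_line([p[0],p[1],.27],v=.15)
gripper_close(10); print('w',read_gripper_width(),read_clock())
H=np.array([.588,-.0905]); s=.14
def P(a,off): return H+s*np.array([-np.cos(a),np.sin(a)])+off*np.array([np.sin(a),np.cos(a)])
a0=.626
servo_line([*P(a0,.055),.27],v=.15); servo_line([*P(a0,.055),.208],v=.12,stop_force=6)
print(np.round(read_tcp_pos(),3),read_clock())
f0=np.array(read_force())
for a in (.626,.5,.4,.3,.2,.1,.05):
    hit=servo_line([*P(a,.0275),.208],ori(-np.pi/2-a,-1),v=.06,stop_force=10)
    print(a,hit,np.round(read_tcp_pos(),4),(np.array(read_force())-f0).round(2),round(read_clock(),2))
    if hit: break
s_=snap('scene'); im=s_['color']; u,v=proj(s_,[.5,-.09,.16])[0].astype(int)
cv2.imwrite('pics/push.png',cv2.resize(im[v-75:v+75,u-100:u+100],None,fx=4,fy=4,interpolation=cv2.INTER_CUBIC)[...,::-1])
E
```

```text
w 0.00036455573040775893 17.0833
[0.507 0.036 0.208] 18.3583
0.626 False [0.4907 0.0137 0.2082] [-0.58  1.36 -0.36] 18.97
0.5 False [0.4787 0.0011 0.2081] [-0.7   0.08  0.32] 19.42
0.4 False [ 0.4702 -0.0102  0.2081] [-0.49  0.84 -0.51] 19.81
0.3 False [ 0.4628 -0.0224  0.2081] [-0.5   1.42 -0.15] 20.2
0.2 False [ 0.4566 -0.0352  0.2081] [ 0.31  0.48 -0.6 ] 20.59
0.1 False [ 0.4518 -0.0486  0.208 ] [-0.16  0.73 -0.51] 20.98
0.05 False [ 0.4498 -0.0556  0.208 ] [ 0.26  1.48 -0.32] 21.25
```

View pics/push.png

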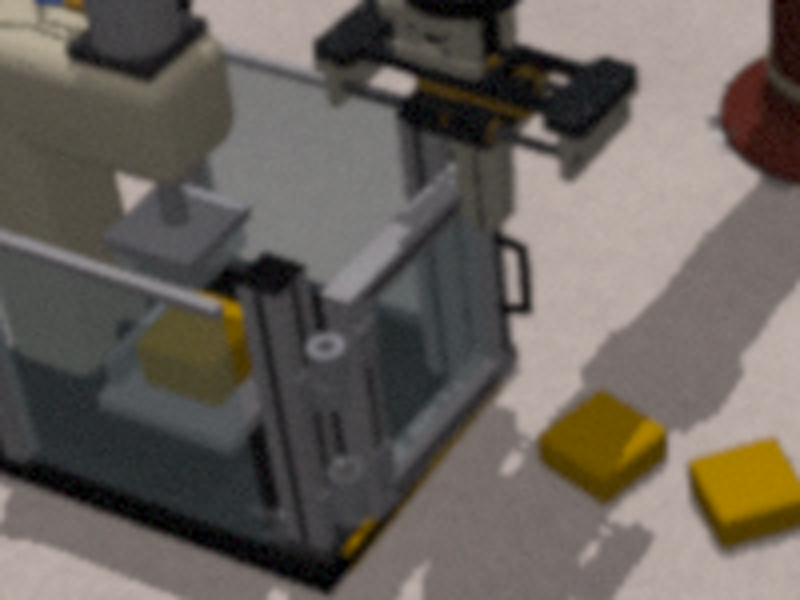

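The gate hangs properly and is nearly shut, with the fingers on its outer face. I'll ease it onto the buffers until I feel resistance, then retreat and check.

```bash
python3 - <<'E'
from h import *
f0=np.array(read_force())
hit=servo_line([.4485,-.078,.208],ori(-np.pi/2,-1),v=.015,stop_force=5)
p=read_tcp_pos(); print(hit,np.round(p,4),(np.array(read_force())-f0).round(2),round(read_clock(),2))
hold(.6); print((np.array(read_force())-f0).round(2))
servo_line([p[0],p[1]+.01,.208],v=.01); servo_line([p[0],p[1]+.1,.208],v=.1); servo_line([p[0],p[1]+.1,.40],v=.2); servo_line([.45,.2,.40],v=.2)
for n in('scene','top'): snap(n)
s=load('scene'); im=s['color']; u,v=proj(s,[.5,-.09,.16])[0].astype(int)
a=cv2.resize(im[v-65:v+65,u-65:u+65],None,fx=3,fy=3)
s=load('top'); im=s['color']; u,v=proj(s,[.5,-.09,.16])[0].astype(int)
b=cv2.resize(im[v-65:v+65,u-65:u+65],None,fx=3,fy=3)
cv2.imwrite('pics/shut.png',np.hstack([a,b])[...,::-1])
P=cloud(s); m=(abs(P[...,0]-.5)<.06)&(abs(P[...,1]+.08)<.05)&(abs(P[...,2]-.22)<.01); q=P[m]
r=cv2.minAreaRect((q[:,:2]*1000).astype(np.float32)); print(len(q),r,np.median(q[:,2]),read_clock())
E
```

```text
True [ 0.4487 -0.0653  0.2078] [ 0.59  0.39 -1.44] 22.13
[ 0.74  0.63 -0.92]
648 ((500.2081298828125, -90.14347839355469), (20.1738224029541, 119.2784423828125), 89.85308837890625) 0.21828039644161756 27.125
```

View pics/shut.png

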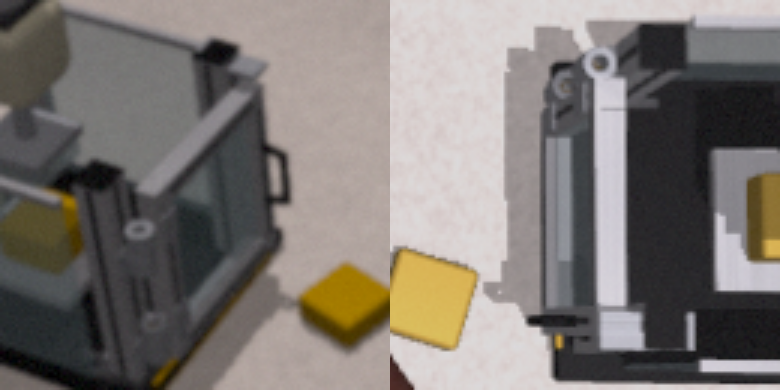

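The gate looks shut: the rail is parallel to within 0.15° and sits under the keeper at the right height. I'll push once more, gently, to confirm it really rests on the buffers.

```bash
python3 - <<'E'
from h import *
o=ori(-np.pi/2,-1)
servo_line([.4487,.03,.40],o,v=.25); servo_line([.4487,.03,.208],v=.2); servo_line([.4487,-.055,.208],v=.08); hold(.3)
f0=np.array(read_force())
y=-.055
while y>-.072:
    y-=.001; hit=servo_line([.4487,y,.208],v=.01,stop_force=8); f=np.array(read_force())-f0
    print(round(y,4),hit,np.round(read_tcp_pos(),4)[1],f.round(1))
    if hit or f[1]>5: break
hold(.3)
servo_line([.4487,y+.012,.208],v=.01); servo_line([.4487,.03,.208],v=.1); servo_line([.4487,.03,.40],v=.2); servo_line([.45,.2,.40],v=.25)
s=snap('top'); P=cloud(s); m=(abs(P[...,0]-.5)<.06)&(abs(P[...,1]+.08)<.05)&(abs(P[...,2]-.22)<.01); q=P[m]
print(cv2.minAreaRect((q[:,:2]*1000).astype(np.float32)),np.median(q[:,2]),read_clock())
E
```

```text
-0.056 False -0.0561 [-0.8 -0.2  0.8]
-0.057 False -0.0571 [-0.7  0.1  1.2]
-0.058 False -0.0581 [-0.7 -0.2  1.2]
-0.059 False -0.0591 [-0.5 -0.1  0.9]
-0.06 False -0.0601 [-0.6  0.1  1.6]
-0.061 False -0.0611 [-1.  -0.9  1.3]
-0.062 False -0.0621 [-1.2 -0.6  1.4]
-0.063 False -0.0631 [-1.  -0.8  0.9]
-0.064 False -0.0641 [ 0.4 -1.5  0.5]
-0.065 False -0.065 [ 0.1 -0.9  0.6]
-0.066 False -0.0655 [0.3 0.5 2.6]
-0.067 False -0.0658 [-1.1  5.4  2.1]
((500.2171936035156, -90.02598571777344), (20.7310791015625, 119.23670196533203), 89.48418426513672) 0.21821014579690357 38.225
```

```bash
python3 -c "
from plant import *
print(job_done(),read_clock())"
```

```text
the job is handed in; nothing more can be done
the job is handed in; nothing more can be done
```

The grey gate is back on the press: both knuckles are seated on their pins, it is shut against the buffers and released, I moved nothing else, and I handed the job in at about 38 s on the robot clock (no verdict was returned).

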